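# Wind the bench timer and hold up the plate carrier for a timed reading

## Robot

A 7-joint arm with a two-finger parallel gripper is mounted at the origin on a cart in front of the work surface, level with it; the furniture and walls round the work are solid. World frame = base frame: x ahead of the robot, y to its left, z up, the work surface at z = 0. Lengths are in m, angles in rad, forces in N, time in s.
With the tool pointing down it reaches from about 0.4 to 0.85 m from the base axis. Payload 6.9 kg.
Tool frame: the origin (TCP) lies midway between the tips of the shut fingers; the grasp point (between the pads) lies behind it (ctrl.pinch_z is the z of the grasp point in the tool frame, in m); z points along the fingers, y is the line along which they close (so a half turn about z gives the same grasp; the last joint's range is limited). The gripper opens to 85 mm and grips with 20 to 120 N. Pads are 22 mm wide; open, the fingers measure 114 mm over their backs; the gripper's body (76 mm by 85 mm) begins 54 mm behind the grasp point. The pads swing forward as they close: fully open they stand 13 mm farther back than shut.
Start: joints at [-1.038, 0.507, -0.238, 1.5, 0.126, 1.149, -0.155], TCP at [0.259, 0.569, 0.196] pointing down, gripper open.
Joint ranges: [-3.08, 3.08], [-0.24, 2.05], [-1.43, 1.35], [0, 2.5], [-1.52, 4.66], [0.17, 1.96], [-2.89, 2.89]. Speed limits (rad/s): [2.39, 2.39, 3.14, 3.14, 3.14, 3.14, 3.14].

## Interface

Orientations are given as a unit quaternion [w, x, y, z].
In Python, from station import ctrl, get_state, vision, ticket, models gives the robot as it stands. Calls block until the motion is done:
- ctrl.movep(position, orientation): joint-space move of the TCP to a pose.
- ctrl.movel(position, frame=None, max_speed=0.15): straight line of the TCP; frame=None keeps the orientation; max_speed is the mean speed in m/s.
- ctrl.set_joints(angles): joint-space move.
- ctrl.ungrasp() and ctrl.close_gripper(force=None): open the fingers fully, or close them until they stop; force is the grip in N (None keeps the last).
- ctrl.pause(seconds).
- ctrl.ik(position, orientation): joint angles nearest the present ones, or None.
- get_state(): the state.
- vision.grab_frame(name): name is "scene" or "top" or "wrist"; returns (picture, depth): 480x640x3 uint8, blue, green, red; 480x640 float32, m along the optical axis (not along the pixel's ray), 0 where there is no reading.
- vision.camera_info(name): a dict with "mtx" (3x3 intrinsics, pixels), "R" (3x3) and "t" (3): a world point X has camera coordinates R X + t; the wrist camera has in their place "hand_eye" (4x4, takes a point from camera to tool coordinates, whose origin is the TCP and whose axes are the flange's). Camera axes: x right, y down, z forward; pixel columns grow to the right and rows downward; lengths in m; the calibration is good to about 2 mm. A picture is of the moment at which its call begins: read the wrist's pose just before it. camera_info takes no time and is no camera call.
A pose or a line that the arm cannot do raises ctrl.Unreachable and nothing moves.
- ticket.close_job(): hands the job in; it is judged then, once.
Trained networks look in the newest picture that a camera, given by its name, has taken for a name from the list of things; names that differ only in an ending like _2 or _b are one class to them, and where a whole thing is asked for, a point or a joint stands for the part that bears it (a point fixed in the world has none). Each returns a list of dicts, best first, with "p" (0 to 1); they miss things now and then, are a little off and sometimes report something else, mostly with a low value. They report only what shows in the picture. A call takes as long as a camera call. They do not tell look-alikes from the thing itself.
- models.recognise(camera, target): "point" ([column, row] in pixels, amid what is visible of it).
- models.masks_of(camera, target): "mask" (480x640 bool, what is visible of it) and "point" ([column, row] in pixels, amid what is visible of it).
The state is a dict: "time": time; "qpos": joint angles; "qd": joint speeds; "tau": joint torques, N m; "tcp_pos": TCP position; "eef_rot": TCP orientation; "contact_force": force on the tool from outside, world axes, zero at the start; "wrist_torque": the same for the moment, N m; "width": finger opening in m; "gripper_force": force on a finger pad.
Only numpy, scipy, OpenCV 4.12 (cv2) and the standard library are available. Lean on these libraries where they do the work, as an engineer would, in place of code of your own. Each camera call takes 0.05 s, during which the arm holds its last target. There are 200 camera calls.

## Task

Start a timed plate reading: wind the bench timer by its key, clockwise in several part turns, until it comes up against its stop. Then take the plate carrier by its handle, lift it straight up off its docking base and hold it steady and level about 12 cm above the base, directly over it, with the well plate still lying in it. Finish while holding it there: do not put it down or let go, and leave the note pad, the small box and the foam block where they are.

Things in the scene. Friction and masses are not known exactly. Their poses are not given: they have to be found in the camera images.
- timer: Bench timer, fixed on the desk: square white rounded case 104 x 104 x 38 mm with a round steel-rimmed dial on top (rim top 40 mm above the desk) and the winding key above it. Origin: centre of the underside, z up; the key's axis is vertical through the origin.
- timer_key (a joint): Winding angle of the key, rad: grows clockwise seen from above, from 0 (run down) to the hard stop at 3.6; starts at 0 to 0.7. Resists with about 0.07 N m, rising to 0.11 at the stop; it stays where it is left, so it can be let go and gripped afresh. A black pointer on the key, over the dial, comes up against a small steel pin on the dial at the stop.
- key_grip (a point): On the key's vertical axis, 70 mm above the desk, at the height to grip it. The key is a grey upright flat bar, 46 mm long (x), 10 mm thick (y), from 53 to 79 mm above the desk, on a thin neck; its pointer lies 45 mm above the desk, towards -x. Turns with the key: x along the bar, z up.
- dock: Docking base, fixed on the desk: grey slab 134 x 174 mm (x, y), 12 mm high, with eight steel pins 10 mm high that stand round the carrier's tray with 3 mm play. Origin: centre of the underside, z up.
- carrier: Loose aluminium plate carrier, about 0.22 kg, standing on the docking base: tray 100 x 142 mm (x, y), floor 4 mm thick, lips to 12 mm; at each end (+y and -y) an upright flat strap, and between the straps a handle bar along y. Whole height 95 mm (the black grip sleeve reaches 97 mm). Origin: centre of the underside, z up; it starts with its origin 12 mm above the desk.
- carrier_handle (a point): Middle of the handle bar, 90 mm above the carrier's underside, straight above its origin and its centre of mass. Here the bar has a black grip sleeve 80 mm long (along y), 14 mm wide (x) and 14 mm high; 63 mm of free space lies below it, down to the plate. Axes as the carrier's.
- plate: Clear 96-well plate, 86 x 128 x 16 mm, about 0.06 kg, lying loose on the carrier's floor with 4 mm play to the lips. Origin: centre of the underside, 4 mm above the carrier's.
- note_pad: Bystander: square yellow note pad 77 x 77 x 12 mm, loose. Origin: centre of the underside.
- label_pack: Bystander: small flat yellow and red box 58 x 85 x 16 mm (x, y), loose. Origin: centre of the underside.
- foam_block: Bystander: white foam tube block with round holes, 94 x 114 x 44 mm (x, y), loose. Origin: centre of the underside.
Mind the look-alikes: they are no part of the job. Leave any blue look-alike of the carrier alone. Leave any yellow look-alike of the timer alone.

How it is judged:
On the way, in this order (a step that is already met when the one before it is completed fails the run):
1. the timer's key is wound up to its stop (3.6 rad, 0.4 rad short is accepted) (value of joint timer_key above 3.2 rad), for 0.2 s.
2. the carrier is lifted clear of its docking base (z of carrier in the frame of dock above 0.05 m and contact force between the fingers and carrier above 1 N), for 0.2 s.
At the end, for the whole second after the job is handed in: Key over 3.2 rad; fingers alone hold the carrier, its underside 80 to 185 mm above the dock's underside, within 60 mm of straight over it, tilt under 0.09 rad, slower than 20 mm/s and 0.15 rad/s; the plate lies flat in it within 15 mm of its middle, not touched by the fingers (value of joint timer_key above 3.2 rad and z of carrier in the frame of dock between 0.08 and 0.185 m and horizontal distance between carrier and dock below 0.06 m and angle between carrier's own z axis and vertical below 0.09 rad and linear speed of carrier below 0.02 m/s and angular speed of carrier below 0.15 rad/s and contact force between the fingers and carrier above 1 N and contact force between carrier and dock below 0.05 N and z of plate in the frame of carrier between 0.001 and 0.009 m and horizontal distance between plate and carrier below 0.015 m and contact force between the fingers and plate below 0.05 N); the arm keeps its last pose, push and grip.
It fails at once if the carrier is tipped more than 0.25 rad (angle between carrier's own z axis and vertical above 0.25 rad).
It fails at once if the note pad is pushed more than 20 mm (distance of note_pad from where it was at the start of the episode above 0.02 m).
It fails at once if the small box is pushed more than 20 mm (distance of label_pack from where it was at the start of the episode above 0.02 m).
It fails at once if the foam block is pushed more than 20 mm (distance of foam_block from where it was at the start of the episode above 0.02 m).
It also fails if it takes over 67 s, if anything falls off the work surface, if the arm or the gripper's body presses on something with over 40 N, if the wrist force passes 120 N, or if a joint passes its speed limit or range.

## Working session

There is one attempt and no reset: what is moved stays moved. The work goes in short steps, each a Python script; the robot and the scene stay as the last script left them, time stands still between calls to the robot, and variables do not carry over. Pictures are saved under pics/ and viewed, at most 10 in all, crops included, and the job is handed in when it is done.

```bash
ls; mkdir -p pics
python3 - <<'E'
from station import ctrl,get_state,vision,models
import cv2,numpy as np
print(ctrl.pinch_z,get_state())
ims=[]
for c in ("scene","top"):
    im,d=vision.grab_frame(c); ims.append(im); 
    for n in ("timer","timer_key","carrier","carrier_handle","dock","plate","note_pad","label_pack","foam_block"):
        print(c,n,[(np.round(r["point"]).tolist(),round(r["p"],2)) for r in models.recognise(c,n)][:4])
    i=vision.camera_info(c);print(i)
cv2.imwrite("pics/scene.png",ims[0]);cv2.imwrite("pics/top.png",ims[1])
E
```

```text
pics
-0.0187 {'time': 0.0, 'qpos': array([-1.03753164,  0.50835002, -0.23751629,  1.50109788,  0.12569526,
        1.14889359, -0.15481088]), 'qd': array([ 0.00033288,  0.00125467, -0.00034223, -0.00033888,  0.00116232,
       -0.00114357,  0.00058758]), 'tau': array([ 5.43148963e-04, -6.20586920e+01, -2.18712352e+00, -2.49660480e+01,
        1.25458755e-02,  1.21026213e-02,  1.16902106e-05]), 'tcp_pos': array([0.25912177, 0.56815495, 0.19543392]), 'eef_rot': array([-1.73296728e-04,  2.12258684e-01,  9.77213117e-01, -8.63159317e-04]), 'contact_force': array([ 0.33547012, -0.91045104, -0.10663544]), 'wrist_torque': array([ 0.00913665,  0.02342453, -0.02752829]), 'gripper_force': 0.0, 'width': 0.08512318474741992}
scene timer [([410.0, 222.0], 0.98), ([478.0, 257.0], 0.56)]
scene timer_key [([412.0, 208.0], 0.79), ([482.0, 239.0], 0.72), ([245.0, 277.0], 0.22)]
scene carrier [([167.0, 269.0], 0.92), ([244.0, 275.0], 0.58)]
scene carrier_handle [([247.0, 270.0], 0.77), ([162.0, 265.0], 0.58)]
scene dock []
scene plate [([238.0, 307.0], 0.62)]
scene note_pad [([376.0, 292.0], 0.59)]
scen
[... 546 characters left out ...]
, 0.72), ([228.0, 259.0], 0.67)]
top carrier_handle [([223.0, 169.0], 0.9), ([221.0, 260.0], 0.83), ([313.0, 245.0], 0.27)]
top dock [([225.0, 282.0], 0.74)]
top plate [([230.0, 255.0], 0.61)]
top note_pad [([311.0, 304.0], 0.56)]
top label_pack [([312.0, 246.0], 0.69), ([223.0, 257.0], 0.61)]
top foam_block [([307.0, 185.0], 0.7)]
{'mtx': array([[439.28955561,   0.        , 313.71672978],
       [  0.        , 439.28955561, 244.69992351],
       [  0.        ,   0.        ,   1.        ]]), 'R': array([[ 0.02385634, -0.99953465, -0.01900931],
       [-0.99665355, -0.02229193, -0.07864335],
       [ 0.078183  ,  0.02082184, -0.99672156]]), 't': array([-0.00954954,  0.60265054,  1.00457992])}
```

View pics/scene.png

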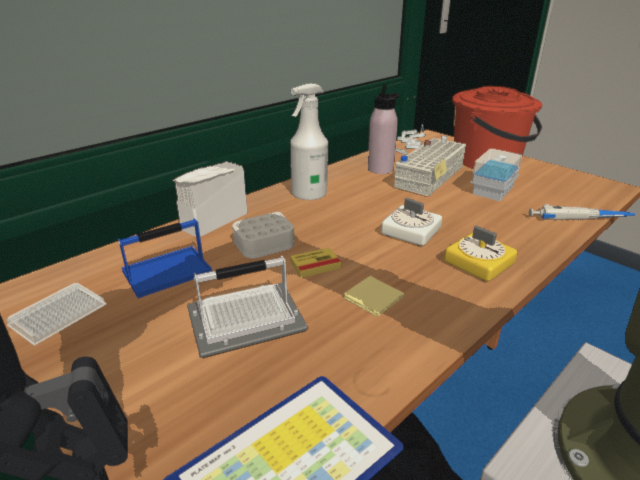

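View pics/top.png

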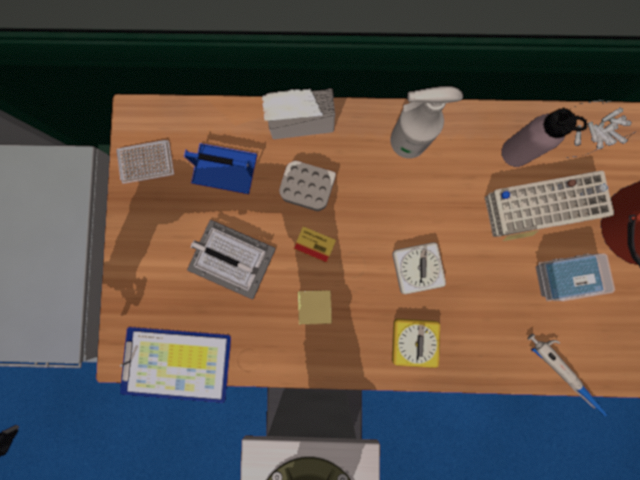

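The pictures show two timers and two carriers:
- **Timers:** the white one is at top (420,268) and scene (412,222). The yellow one, at top (417,345), is the look-alike.
- **Carriers:** the aluminium one, standing on the grey dock with the plate in it, is at top (230,258) and scene (247,300). The blue one, at top (224,168), is the look-alike.

The white timer and the aluminium carrier fit the description. Next I'll locate both from depth and confirm them in a crop.

```bash
cat > h.py <<'E'
from station import ctrl,get_state,vision,models,ticket
import cv2,numpy as np
from scipy.spatial.transform import Rotation as Ro
def q2R(q): return Ro.from_quat([q[1],q[2],q[3],q[0]]).as_matrix()
def down(yaw):
    "tool down, tool y (closing line) at world angle yaw"
    y=np.array([np.cos(yaw),np.sin(yaw),0]);z=np.array([0,0,-1.]);x=np.cross(y,z)
    a=Ro.from_matrix(np.c_[x,y,z]).as_quat(); return np.array([a[3],*a[:3]])
def cloud(c):
    s=get_state(); im,d=vision.grab_frame(c); i=vision.camera_info(c); K=i["mtx"]
    v,u=np.mgrid[:480,:640]; P=np.stack([(u-K[0,2])/K[0,0]*d,(v-K[1,2])/K[1,1]*d,d],-1)
    if c=="wrist":
        T=i["hand_eye"]; P=P@T[:3,:3].T+T[:3,3]; P=P@q2R(s["eef_rot"]).T+s["tcp_pos"]
    else: P=(P-i["t"])@i["R"]
    P[d==0]=np.nan
    return im,P
def rect(P,m,lo,hi):
    "min-area rectangle of the points in height band"
    m=m&(P[...,2]>lo)&(P[...,2]<hi); Q=P[m][:,:2]
    (c,s,a)=cv2.minAreaRect(Q.astype(np.float32)*1000); a=np.radians(a)
    if s[0]<s[1]: s=s[::-1];a+=np.pi/2
    return np.array(c)/1000,np.round(s,1),((a+np.pi/2)%np.pi)-np.pi/2,len(Q),np.nanmedian(P[m],0)
def near(P,xy,r): return np.hypot(P[...,0]-xy[0],P[...,1]-xy[1])<r
E
python3 - <<'E'
from h import *
im,P=cloud("top")
t=P[268,408]; c=P[258,250]; print(t,c, P[300,360])
print("case",rect(P,near(P,t,.09),.03,.047));print("key",rect(P,near(P,t,.05),.053,.09))
c=P[262,232];print(c)
print("handle",rect(P,near(P,c,.12),.085,.125));print("dock",rect(P,near(P,c,.13),.006,.03))
for n,p in (("pad",(304,311)),("label",(246,313)),("foam",(185,307)),("blue",(168,223)),("yellow",(345,417)),("bottle",(140,412))): print(n,P[p])
cv2.imwrite("pics/crop.png",np.hstack([cv2.resize(im[215:305,180:280],(400,360)),cv2.resize(im[225:315,370:470],(400,360))]))
E
```

```text
[ 0.55295595 -0.2131642   0.03708705] [0.56773317 0.15130215 0.03281029] [ 0.47575237 -0.10783402 -0.0006948 ]
case (array([ 0.55474176, -0.23907585]), array([103.9, 103.5]), np.float64(-1.3506833496044868), 1865, array([ 0.55404802, -0.23434034,  0.03893689]))
key (array([ 0.55494061, -0.23844746]), array([44.5,  8.9]), np.float64(0.0004082585639570979), 128, array([ 0.55471599, -0.23644657,  0.07738592]))
[0.55491675 0.17751639 0.10706011]
handle (array([0.56663013, 0.2018703 ]), array([145.8,  18.1]), np.float64(1.1776555598293825), 413, array([0.56673303, 0.20101226, 0.10758659]))
dock (array([0.5384386 , 0.21159943]), array([193.4, 192.7]), np.float64(-0.38988025884293), 2709, array([0.56298342, 0.19329273, 0.01441963]))
pad [0.46396096 0.00775419 0.00819589]
label [0.60029814 0.0061872  0.01467776]
foam [0.73949741 0.02282407 0.04467274]
blue [0.78676194 0.23014584 0.00145339]
yellow [ 0.38371005 -0.22843573  0.06590851]
bottle [ 0.8227481  -0.20182858  0.12939609]
```

View pics/crop.png

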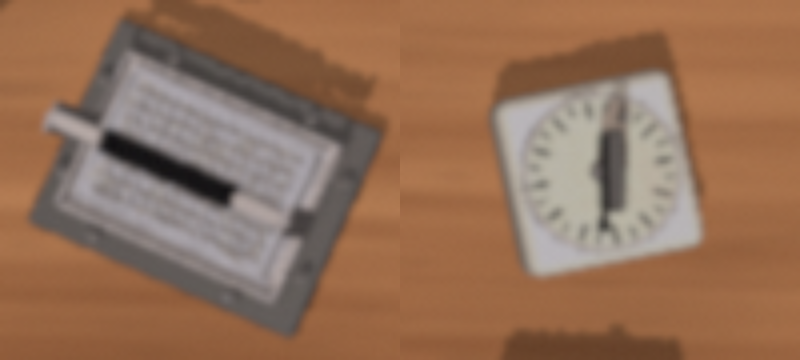

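Both are confirmed: the white timer's pointer is towards -x with the bar along world x, and the grey carrier holds the plate. I'll move over the timer and check with the wrist camera.

Run:
```python
from h import *
k=np.array([.555,-.2385])
for yaw in (np.pi/2,-np.pi/2,np.pi/2+.8,np.pi/2-.8):
    q=ctrl.ik([*k,.2],down(yaw)); print(yaw,None if q is None else np.round(q,2))
# start high so as to clear everything
s=get_state(); ctrl.movel([*s["tcp_pos"][:2],.30]); 
best=None
ctrl.movep([k[0]-.0,k[1],.25],down(np.pi/2))
s=get_state();print(s["time"],np.round(s["qpos"],3),s["tcp_pos"])
im,P=cloud("wrist");cv2.imwrite("pics/w1.png",im)
print("case",rect(P,near(P,k,.09),.03,.047));print("key",rect(P,near(P,k,.05),.053,.09))
```

```text
1.5707963267948966 [ 0.22  0.48  0.23  1.56 -0.12  1.12  2.05]
-1.5707963267948966 [-0.03  0.54  0.67  1.56 -0.36  1.16 -0.86]
2.3707963267948964 [ 0.33  0.47  0.06  1.56 -0.03  1.12  2.76]
0.7707963267948965 [ 0.09  0.5   0.44  1.56 -0.23  1.14  1.35]
4.9083 [ 0.115  0.459  0.404  1.473 -0.185  1.248  2.113] [ 0.55548107 -0.23750561  0.2499092 ]
case (array([ 0.55627332, -0.24283778]), array([104.2, 104. ]), np.float64(0.2220484628021382), 11299, array([ 0.54963868, -0.24148893,  0.04062686]))
key (array([ 0.55594592, -0.24269185]), array([45.9, 13.3]), np.float64(0.004948521050462951), 703, array([ 0.55391377, -0.24287996,  0.0791515 ]))
```

View pics/w1.png

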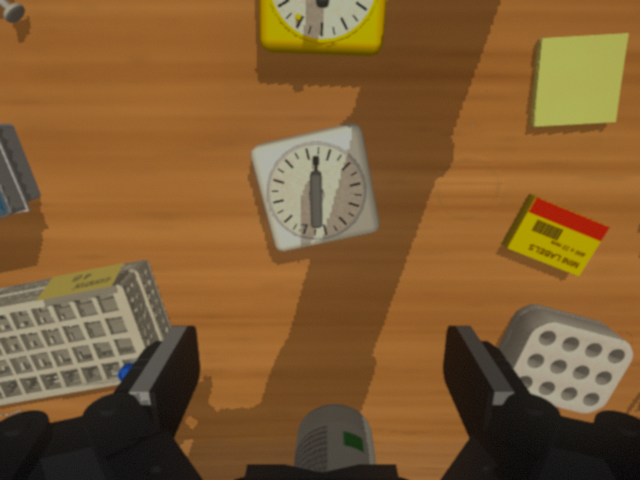

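```bash
cat >> h.py <<'E'
def turn(d):
    q=np.array(get_state()["qpos"]);q[6]+=d;ctrl.set_joints(q)
def rep(m):
    s=get_state();print(m,"t%.1f q7 %.3f w%.4f gf%.0f"%(s["time"],s["qpos"][6],s["width"],s["gripper_force"]),"tcp",np.round(s["tcp_pos"],4),"F",np.round(s["contact_force"],1),"M",np.round(s["wrist_torque"],3))
E
python3 - <<'E'
from h import *
k=np.array([.5555,-.241])
ctrl.movep([*k,.11],down(np.pi/2)); ctrl.movel([*k,.052]); rep("down")
ctrl.close_gripper(50); rep("grip")
for i in range(2): turn(-.65); rep("turn")
ctrl.ungrasp(); rep("open")
E
```

```text
down t6.1 q7 2.200 w0.0851 gf0 tcp [ 0.5565 -0.2416  0.0535] F [0.1 0.8 1.2] M [ 0.045 -0.01   0.022]
grip t6.9 q7 2.201 w0.0003 gf0 tcp [ 0.5555 -0.241   0.0519] F [0.2 0.6 0.2] M [-0.007  0.016  0.032]
turn t7.5 q7 1.553 w0.0001 gf0 tcp [ 0.5555 -0.241   0.0519] F [ 0.5 -0.6  0.2] M [-0.001  0.007  0.05 ]
turn t8.2 q7 0.907 w0.0004 gf0 tcp [ 0.5555 -0.241   0.0519] F [1.4 0.6 0.7] M [-0.066 -0.01   0.055]
open t9.0 q7 0.903 w0.0853 gf0 tcp [ 0.5555 -0.241   0.0519] F [-0.1  0.4  0.3] M [-0.029  0.017  0.019]
```

Run:
```python
from h import *
im,P=cloud("wrist");s,Ps=cloud("scene")
k=np.array([.5555,-.241])
cv2.imwrite("pics/x1.png",np.hstack([cv2.resize(im,(400,300)),cv2.resize(s[140:290,360:560],(400,300))]))
i=vision.camera_info("wrist");print(i["hand_eye"])
```

```text
[[ 1.70411209e-05 -9.48003490e-01 -3.18259930e-01  8.03331102e-02]
 [ 9.99999936e-01  1.29588836e-04 -3.32462680e-04  9.08950433e-04]
 [ 3.56418715e-04 -3.18259904e-01  9.48003432e-01 -1.78504552e-01]
 [ 0.00000000e+00  0.00000000e+00  0.00000000e+00  1.00000000e+00]]
```

View pics/x1.png

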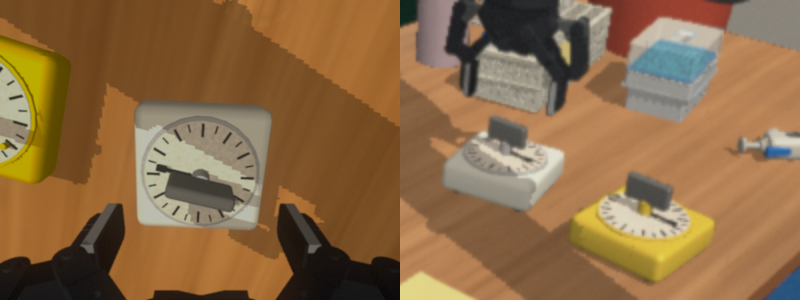

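Run:
```python
from h import *
print(vision.camera_info("wrist")["mtx"][0,0]); rep("")
k=np.array([.5555,-.241])
def tips(P,n):
    m=near(P,k,.09)&(P[...,2]>.052)&(P[...,2]<.2); Q=P[m]
    print(n,len(Q)); 
    for lo in np.arange(.05,.2,.015):
        B=Q[(Q[:,2]>=lo)&(Q[:,2]<lo+.015)]
        if len(B): print(round(lo,3),len(B),B[:,:2].mean(0).round(3),B[:,:2].min(0).round(3),B[:,:2].max(0).round(3))
im,Ps=cloud("scene"); tips(Ps,"scene open")
im,P=cloud("wrist"); tips(P,"wrist open"); print("key",rect(P,near(P,k,.045),.053,.09))
ctrl.close_gripper(20)
im,Ps=cloud("scene"); tips(Ps,"scene shut")
ctrl.ungrasp()
```

```text
429.0285694328219
 t9.1 q7 0.903 w0.0858 gf0 tcp [ 0.5555 -0.241   0.0519] F [-0.1 -0.5 -0. ] M [0.023 0.018 0.029]
scene open 2051
0.05 102 [ 0.552 -0.237] [ 0.532 -0.248] [ 0.579 -0.233]
0.065 131 [ 0.553 -0.238] [ 0.531 -0.246] [ 0.577 -0.232]
0.095 63 [ 0.557 -0.234] [ 0.501 -0.264] [ 0.605 -0.217]
0.11 112 [ 0.551 -0.236] [ 0.499 -0.262] [ 0.607 -0.215]
0.125 117 [ 0.553 -0.235] [ 0.499 -0.262] [ 0.611 -0.214]
0.14 251 [ 0.546 -0.236] [ 0.48  -0.274] [ 0.624 -0.208]
0.155 384 [ 0.544 -0.236] [ 0.482 -0.274] [ 0.622 -0.208]
0.17 368 [ 0.546 -0.232] [ 0.482 -0.272] [ 0.623 -0.207]
0.185 523 [ 0.549 -0.233] [ 0.485 -0.27 ] [ 0.619 -0.209]
wrist open 42749
0.05 943 [ 0.556 -0.238] [ 0.534 -0.242] [ 0.579 -0.236]
0.065 3433 [ 0.556 -0.241] [ 0.534 -0.248] [ 0.579 -0.237]
0.08 466 [ 0.556 -0.243] [ 0.535 -0.247] [ 0.578 -0.238]
0.095 1373 [ 0.556 -0.239] [ 0.502 -0.265] [ 0.608 -0.218]
0.11 4171 [ 0.556 -0.238] [ 0.5   -0.265] [ 0.61  -0.218]
0.125 5316 [ 0.555 -0.237] [ 0.501 -0.265] [ 0.61  -0.217]
0.14 12470 [ 0.554 -0.234] [ 0.482 -0.26 ] [ 0.624 -0.21 ]
0.155 14009 [ 0.552 -0.23 ] [ 0.486 -0.259] [ 0.62 -0.21]
0.17 568 [ 0.553 -0.226] [ 0.516 -0.237] [ 0.588 -0.215]
key (array([ 0.55654498, -0.2419697 ]), array([45.9, 11.8]), np.float64(0.01622909666377992), 4819, array([ 0.5559081 , -0.23895197,  0.07737421]))
scene shut 1921
0.05 100 [ 0.553 -0.237] [ 0.532 -0.246] [ 0.578 -0.233]
0.065 134 [ 0.552 -0.238] [ 0.53  -0.246] [ 0.577 -0.234]
0.08 30 [ 0.553 -0.233] [ 0.544 -0.247] [ 0.567 -0.227]
0.095 92 [ 0.551 -0.234] [ 0.54  -0.253] [ 0.567 -0.226]
0.11 95 [ 0.552 -0.234] [ 0.54  -0.249] [ 0.569 -0.227]
0.125 183 [ 0.553 -0.232] [ 0.52  -0.256] [ 0.587 -0.219]
0.14 261 [ 0.556 -0.233] [ 0.508 -0.26 ] [ 0.598 -0.215]
0.155 280 [ 0.555 -0.229] [ 0.496 -0.249] [ 0.61  -0.213]
0.17 414 [ 0.548 -0.233] [ 0.493 -0.269] [ 0.613 -0.212]
0.185 332 [ 0.547 -0.232] [ 0.509 -0.258] [ 0.598 -0.215]
```

Depth shows the shut fingertips at about z 0.083 while the TCP reports 0.052, so the real tips sit about 30 mm short of the reported TCP. I'll measure that offset, then go lower and grip.

Run:
```python
from h import *
k=np.array([.5558,-.2405])
turn(1.3); ctrl.pause(.2)
im,P=cloud("wrist"); m=near(P,k,.09)&(P[...,2]>.083)&(P[...,2]<.14)
print("open tip z",np.percentile(P[m][:,2],[0,1,3]))
im,P=cloud("scene"); m=near(P,k,.09)&(P[...,2]>.083)&(P[...,2]<.14)
print("open tip z",np.percentile(P[m][:,2],[0,1,3])); rep("")
ctrl.movel([*k,.032]);rep("")
ctrl.movel([*k,.024]);rep("low")
ctrl.close_gripper(50);rep("grip")
```

```text
open tip z [0.10023816 0.10214968 0.10439088]
open tip z [0.09803068 0.09913979 0.10036256]
 t12.3 q7 2.203 w0.0855 gf0 tcp [ 0.5555 -0.241   0.0519] F [-0.6  0.3  0. ] M [-0.002 -0.05   0.026]
 t12.6 q7 2.212 w0.0853 gf0 tcp [ 0.555  -0.2401  0.0313] F [ 0.  -0.5  0.1] M [-0.019  0.033 -0.007]
low t12.8 q7 2.217 w0.0853 gf0 tcp [ 0.5556 -0.2404  0.0239] F [-0.3 -0.3  1. ] M [ 0.056 -0.029  0.026]
grip t13.5 q7 2.217 w0.0090 gf51 tcp [ 0.5558 -0.2419  0.0244] F [ 0.2 -4.1  1.5] M [-0.699  0.082  0.09 ]
```

The bar is gripped at width 9 mm, but a little high. I'll regrip lower and wind.

Run:
```python
from h import *
k=np.array([.5558,-.2418])
ctrl.ungrasp(); ctrl.movel([*k,.018]); ctrl.close_gripper(60); rep("grip")
for i in range(2): turn(-.6); rep("turn")
ctrl.ungrasp(); rep("open")
im,P=cloud("wrist"); print("key",rect(P,near(P,k,.04),.053,.083))
```

```text
grip t15.2 q7 2.221 w0.0090 gf59 tcp [ 0.5559 -0.2421  0.0182] F [-0.3 -1.2  1.8] M [-0.143  0.088  0.052]
turn t15.8 q7 1.624 w0.0090 gf59 tcp [ 0.5558 -0.2423  0.0182] F [-0.3 -1.4  0.7] M [-0.271  0.125 -0.03 ]
turn t16.4 q7 1.028 w0.0091 gf59 tcp [ 0.5555 -0.2425  0.0182] F [-2.  -0.9  0.7] M [-0.317  0.25  -0.105]
open t17.1 q7 1.024 w0.0853 gf0 tcp [ 0.5558 -0.2423  0.0183] F [-0.8  0.2  0.6] M [-0.064 -0.016 -0.018]
key (array([ 0.5563949 , -0.24259024]), array([45.8, 13.9]), np.float64(-1.189690351505937), 4513, array([ 0.55396474, -0.23691427,  0.07916564]))
```

Run:
```python
from h import *
ctrl.close_gripper(60); rep("grip")
for i in range(2): turn(-.6); rep("turn")
ctrl.ungrasp(); ctrl.close_gripper(60); rep("regrip")
for i in range(10):
    turn(-.15 if i<5 else -.08); ctrl.pause(.1); rep("turn"); 
    if abs(get_state()["wrist_torque"][2])>.45: break
ctrl.ungrasp(); rep("open")
k=np.array([.5558,-.2418])
im,P=cloud("wrist"); print("key",rect(P,near(P,k,.04),.053,.083))
cv2.imwrite("pics/w2.png",im)
```

```text
grip t17.9 q7 1.024 w0.0088 gf59 tcp [ 0.5555 -0.2425  0.0184] F [-1.3 -0.4  1.9] M [0.037 0.397 0.018]
turn t18.5 q7 0.427 w0.0089 gf59 tcp [ 0.5553 -0.2425  0.0184] F [-1.9 -0.7  2.9] M [ 0.053  0.376 -0.048]
turn t19.1 q7 -0.169 w0.0088 gf59 tcp [ 0.5551 -0.2424  0.0183] F [-1.7 -0.2  3.2] M [ 0.085  0.527 -0.046]
regrip t20.5 q7 -0.173 w0.0091 gf59 tcp [ 0.5552 -0.2423  0.0185] F [-0.7  0.8  2.5] M [0.156 0.278 0.046]
turn t20.9 q7 -0.319 w0.0091 gf59 tcp [ 0.5551 -0.2423  0.0185] F [-1.1  0.3  2.3] M [0.115 0.128 0.024]
turn t21.3 q7 -0.464 w0.0088 gf59 tcp [ 0.5551 -0.2423  0.0185] F [-0.8  0.9  1. ] M [0.186 0.168 0.084]
turn t21.6 q7 -0.609 w0.0089 gf59 tcp [ 0.5551 -0.2422  0.0185] F [-0.7  0.6  1.4] M [0.19  0.196 0.128]
turn t22.0 q7 -0.754 w0.0090 gf59 tcp [ 0.5551 -0.2422  0.0185] F [-0.7  1.5  1.6] M [0.162 0.176 0.028]
turn t22.4 q7 -0.900 w0.0091 gf59 tcp [ 0.555  -0.2421  0.0185] F [-1.2  1.1  2.2] M [0.225 0.219 0.138]
turn t22.7 q7 -0.976 w0.0086 gf59 tcp [ 0.555  -0.2421  0.0185] F [-0.5  0.7  1. ] M [0.229 0.185 0.029]
turn t23.1 q7 -1.054 w0.0089 gf59 tcp [ 0.555  -0.2421  0.0185] F [-1.   0.2  1.4] M [0.249 0.154 0.039]
turn t23.4 q7 -1.131 w0.0088 gf59 tcp [ 0.5551 -0.242   0.0185] F [-1.6  1.2  1.3] M [0.278 0.179 0.067]
turn t23.8 q7 -1.208 w0.0091 gf71 tcp [ 0.5551 -0.2421  0.0185] F [-1.1  0.3  1.9] M [0.167 0.267 0.718]
open t24.5 q7 -1.211 w0.0855 gf0 tcp [ 0.5551 -0.242   0.0185] F [-0.2 -0.3  0.4] M [ 0.009 -0.027 -0.034]
key (array([ 0.55709985, -0.24365257]), array([46.2, 13.9]), np.float64(-0.13887173346467208), 4499, array([ 0.56322423, -0.24525712,  0.07925919]))
```

View pics/w2.png

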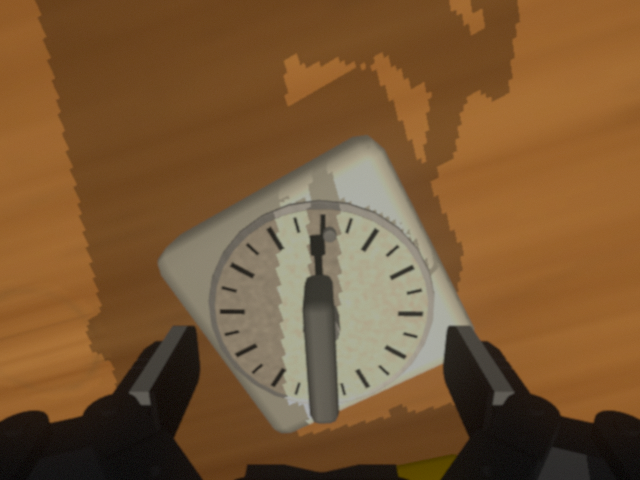

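The key is at its stop: the pointer at (318,243) touches the pin at (328,235), and the torque jumped to 0.7 N m. Next is the carrier.

Run:
```python
from h import *
s=get_state(); ctrl.movel([*s["tcp_pos"][:2],.2])
c=np.array([.5675,.200])
for yaw in (-.393,np.pi-.393):
    q=ctrl.ik([*c,.2],down(yaw)); print(yaw,None if q is None else np.round(q,2))
q=[(np.abs(ctrl.ik([*c,.2],down(y))-get_state()["qpos"]).max(),y) for y in (-.393,np.pi-.393) if ctrl.ik([*c,.2],down(y)) is not None]
yaw=min(q)[1]; ctrl.movep([*c,.2],down(yaw)); ctrl.pause(.3); rep(yaw)
im,P=cloud("wrist"); print("handle",rect(P,near(P,c,.12),.09,.125))
hsv=im.max(-1)
print("sleeve",rect(P,near(P,c,.12)&(hsv<70),.095,.125)); print("dock",rect(P,near(P,c,.14),.004,.019))
print("tray/plate",rect(P,near(P,c,.12),.026,.04))
cv2.imwrite("pics/w3.png",im)
```

```text
-0.393 [-0.39  0.46  0.02  1.56 -0.01  1.12 -0.76]
2.7485926535897933 [ 0.28  0.71 -1.23  1.55  0.67  1.36  1.73]
-0.393 t27.8 q7 -0.765 w0.0855 gf0 tcp [0.5677 0.1993 0.2   ] F [-0.3 -0.5  0.8] M [ 0.023 -0.06   0.011]
handle (array([0.5685174 , 0.19854126]), array([144.1,  17.9]), np.float64(1.172183030105379), 4133, array([0.57050864, 0.2037562 , 0.10871093]))
sleeve (array([0.56850873, 0.19837663]), array([78.1, 13.7]), np.float64(1.168109858376157), 2212, array([0.5691609 , 0.20074385, 0.10959824]))
dock (array([0.56603021, 0.20620871]), array([196.4, 155.4]), np.float64(1.2606851994508923), 14074, array([0.57788892, 0.21660567, 0.01322237]))
tray/plate (array([0.56841473, 0.19878354]), array([140.4,  98.8]), np.float64(1.174164421956398), 9457, array([0.57238139, 0.20543822, 0.03255921]))
```

View pics/w3.png

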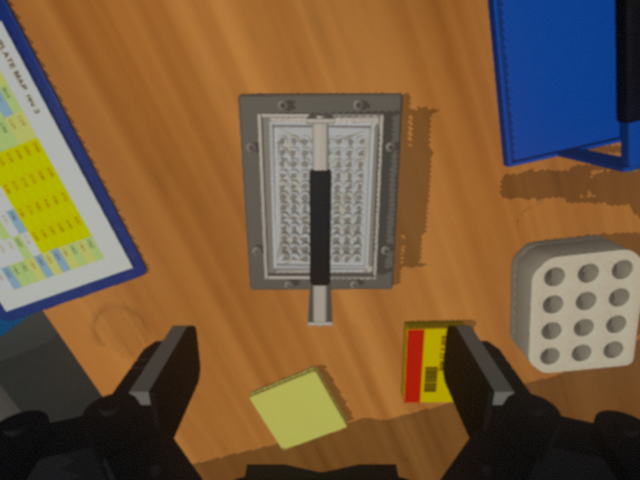

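The aluminium carrier is directly ahead, sleeve at (320,228), with the plate in it. I'll descend and grip.

Run:
```python
from h import *
c=np.array([.5685,.1985]); o=down(1.172-np.pi/2)
ctrl.movep([*c,.13],o); ctrl.movel([*c,.046],max_speed=.08); rep("down")
ctrl.close_gripper(80); rep("grip")
s=get_state(); p=np.array(s["tcp_pos"])
if s["width"]>.008:
    ctrl.movel([*p[:2],p[2]+.02],max_speed=.04); rep("lift")
    ctrl.pause(.3); rep("")
    im,P=cloud("wrist"); print("sleeve",rect(P,near(P,c,.12)&(im.max(-1)<70),.11,.14)); print("bar",rect(P,near(P,c,.09),.105,.15))
```

```text
down t29.5 q7 -0.767 w0.0855 gf0 tcp [0.5689 0.1986 0.0466] F [-0.2 -0.4  0.6] M [0.007 0.018 0.043]
grip t30.1 q7 -0.767 w0.0126 gf79 tcp [0.5678 0.1988 0.046 ] F [-3.4  1.5  2.6] M [ 0.141  0.623 -0.007]
lift t30.8 q7 -0.767 w0.0127 gf78 tcp [0.5678 0.1988 0.0661] F [-0.2 -0.6 -3.3] M [-0.032  0.06  -0.005]
 t31.1 q7 -0.768 w0.0127 gf78 tcp [0.5677 0.1988 0.0658] F [ 0.  -0.  -3.4] M [ 0.042 -0.018 -0.038]
sleeve (array([0.5679118 , 0.19922699]), array([78.2, 37.9]), np.float64(0.8672983564006551), 12681, array([0.57183531, 0.20391691, 0.12995417]))
bar (array([0.57618219, 0.21347885]), array([99.8, 71.9]), np.float64(-1.3977021244401087), 22134, array([0.577343  , 0.21064988, 0.1297762 ]))
```

Run:
```python
from h import *
p=np.array(get_state()["tcp_pos"])
ctrl.movel([*p[:2],.166],max_speed=.06); ctrl.pause(.8); rep("up")
c=np.array([.5685,.1985])
im,P=cloud("scene"); cv2.imwrite("pics/s4.png",cv2.resize(im[170:380,130:410],(800,600)))
im,P=cloud("top"); m=near(P,c,.07)&(P[...,2]>.14)&(P[...,2]<.17); Q=P[m]; print("tray",len(Q),np.median(Q,0) if len(Q) else "")
if len(Q)>30: print(np.linalg.lstsq(np.c_[Q[:,:2]-c,np.ones(len(Q))],Q[:,2],rcond=None)[0])
```

```text
up t33.7 q7 -0.768 w0.0128 gf78 tcp [0.5677 0.1988 0.166 ] F [-0.7 -0.3 -3.4] M [ 0.016  0.041 -0.047]
tray 1066 [0.55775555 0.17542081 0.15191558]
[-0.00893154  0.00123778  0.15094904]
```

View pics/s4.png

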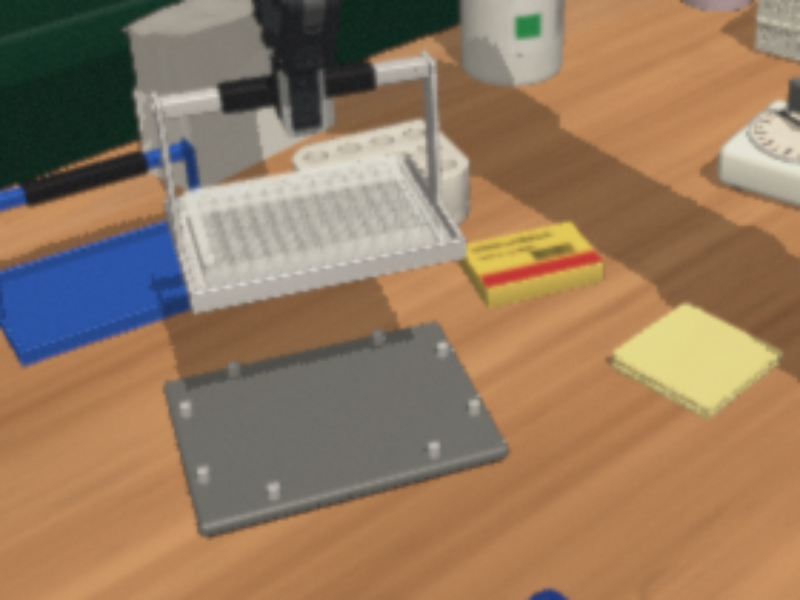

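The carrier hangs level (tilt under 0.01 rad) at about 0.132 m over the dock, gripped at the sleeve (300,95), with the plate lying in it. The bystanders haven't moved, so I'm handing in.

```bash
python3 -c "
from station import ticket; print(ticket.close_job())"
```

```text
the job is handed in; nothing more can be done
None
```

I wound the timer to its stop and handed the job in with the carrier held level about 12 cm above its dock and the plate still in it; the hand-in call returned no verdict.

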